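# Take the warmed bottle out of the block thermostat

## Task

The bottle in the block thermostat is warm. Swing the flat metal cover sideways on its pivot screw until it is right off the opening, then lift the bottle out and set it down gently, upright, in an empty cell of the blue bottle crate. Leave the cover swung aside for the next bottle, and leave the bottles already in the crate, the beaker and the larger bottle standing where they are.

Things in the scene. Friction and masses are not known exactly. Their poses are not given: they have to be found in the camera images.
- thermostat: block thermostat (dry bath), a white fixed case 250 mm deep (x) x 190 mm wide (y) x 125 mm high with a sloped control panel on its -x side. Origin: centre of its underside; x points away from the panel, z up. In its top is an open chamber 124 x 124 mm, its centre at x = +35 mm, y = 0, in which an aluminium block lies with its top 59 mm below the case's top. The bottle stands in a 50 mm wide, 35 mm deep hole in the middle of the block
- well_opening (a point): centre of the chamber's opening, level with the case's top (125 mm above the bench); axes as the thermostat's
- cover (a joint): swivel angle of the cover, rad: 0 = square over the chamber, growing clockwise seen from above; free to 1.9 (stop). From about 1.55 it is clear of the opening all round. It turns stiffly (about 1 N at the knob), and stays where it is left
- cover_pivot (a point): the pivot screw (vertical axis), on the cover's top face, 72 mm to +x and 72 mm to +y of the opening's centre. The cover is a square aluminium plate 160 x 160 x 5 mm lying on the case (its top 131 mm above the bench), the screw 8 mm in from two of its edges. Swung open, the cover reaches out past the case's +y side, 126 mm above the bench
- cover_knob (a point): black round knob, 28 mm across, standing 38 mm above the cover's top at the corner opposite to the screw, 184 mm from the screw's axis. The point is on the knob's axis, 24 mm above the cover's top and 14 mm below the knob's top, which is 169 mm above the bench; a carried bottle must pass over or around it. Its axes turn with the cover
- bottle_center (a point): the bottle to be moved: glass, 46 mm in diameter and 90 mm high in all, with a blue screw cap 40 mm in diameter and 24 mm high on top, about 130 g (90 to 180 g). Point: on its axis, half-way up (45 mm above its underside), z up. In the block its cap's top is 4 mm below the case's top, and the cap and shoulder are free all round (42 mm from cap to chamber wall, more to the corners)
- crate: blue plastic bottle crate, loose (600 g), 154 x 154 mm and 55 mm high, open on top, 2 x 2 cells each 70 mm square, walls and floor 4.5 mm. Origin: centre of its underside; x and y along its walls; it may lie at any yaw
- cell0 (a point): centre of the floor of a crate cell (at +x +y in the crate's frame), 4.5 mm above the bench
- cell1 (a point): the same, cell at +x -y
- cell2 (a point): the same, cell at -x -y
- cell3 (a point): the same, cell at -x +y
- stored1_center (a point): a bottle like the one to be moved, already standing in one of the crate's cells; point half-way up (45 mm)
- stored2_center (a point): another such bottle in the diagonally opposite cell; the other two cells are empty
- beaker: glass beaker, 76 mm in diameter, 95 mm high, loose on the bench; origin at its underside
- big_bottle_center (a point): larger blue-capped glass bottle, 68 mm in diameter, 118 mm high, loose on the bench; point half-way up

How it is judged:
On the way, in this order (a step that is already met when the one before it is completed fails the run):
1. the cover is swung off the opening (1.4 rad or more) (value of joint cover above 1.4 rad), for 0.2 s.
2. the bottle is lifted clear of the thermostat (z of bottle_center in the frame of well_opening above 0.04 m), for 0.1 s.
At the end, for the whole second after the job is handed in: The cover stands at 1.4 rad or more; the bottle stands released and at rest on the floor of a free cell of the flat-lying crate, upright within 0.1 rad; the crate's other bottles are upright within 50 mm of their start, beaker and larger bottle within 40 mm (value of joint cover above 1.4 rad and x of bottle_center in the frame of crate between -0.075 and 0.075 m and y of bottle_center in the frame of crate between -0.075 and 0.075 m and z of each of bottle_center, stored1_center, stored2_center in the frame of crate below 0.056 m and angle between each of bottle_center, stored1_center, stored2_center's own z axis and vertical below 0.1 rad and linear speed of bottle below 0.02 m/s and angle between crate's own z axis and vertical below 0.05 rad and distance of each of stored1_center, stored2_center from where it was at the start of the episode below 0.05 m and distance of each of beaker, big_bottle_center from where it was at the start of the episode below 0.04 m); the robot touches nothing.
It fails at once if the bottle is dropped or thrown (moves faster than 0.6 m/s while no finger holds it) (linear speed of bottle above 0.6 m/s and contact force between the fingers and bottle below 0.1 N).
It fails at once if a bystander is knocked over (angle between any of beaker, big_bottle_center, stored1_center, stored2_center's own z axis and vertical above 0.5 rad).
It also fails if it takes over 62 s, if anything falls off the work surface, if the arm or the gripper's body presses on something with over 40 N, if the wrist force passes 120 N, or if a joint passes its speed limit or range.

## Robot

A 7-joint arm with a two-finger parallel gripper is mounted at the origin on the work surface. World frame = base frame: x ahead of the robot, y to its left, z up, the work surface at z = 0. Lengths are in m, angles in rad, forces in N, time in s.
With the tool pointing down it reaches from about 0.4 to 0.9 m from the base axis. Payload 5.5 kg.
Tool frame: the origin (TCP) lies midway between the tips of the shut fingers; the grasp point (between the pads) lies 19 mm behind it; z points along the fingers, y is the line along which they close (so a half turn about z gives the same grasp; the last joint's range is limited). The gripper opens to 92 mm and grips with 3 to 60 N. Pads are 19 mm wide; open, the fingers measure 130 mm over their backs; the gripper's body (75 mm by 190 mm) begins 47 mm behind the grasp point.
Start: joints at [-0.964, 0.501, -0.427, 1.55, 0.221, 1.138, -0.21], TCP at [0.219, 0.612, 0.227] pointing down, gripper open.
Joint ranges: [-2.88, 2.88], [-0.31, 2.03], [-1.54, 1.56], [0.2, 2.42], [-1.41, 4.55], [0.19, 2.02], [-2.57, 2.57]. Speed limits (rad/s): [2.57, 2.57, 3.14, 3.14, 3.14, 3.14, 3.14].

## Interface

Orientations are given as a 3x3 rotation matrix whose columns are the frame's x, y, z axes.
In Python, from plant import robot gives the robot as it stands.
- The arm moves only by the tool apply_moves, never from a script. Its argument "steps" is a list of rows, each an object with "offset": the shift along the tool's x, y, z in m, a list of three; "twist": the turn, a rotation vector about the tool's x, y, z in rad, a list of three; "jaw": the gripper command: -1 is fully open, 1 is shut, values between are in proportion. A call has exactly 10 rows; each row is the pose to reach, as a shift and turn from the pose commanded when the call began, along the tool's axes at that moment; what a row does not reach only later rows make up. A row lasts 1/10 s, in which the tool goes at most 50 mm and 8.59 degrees, less where a joint would pass 70% of its speed; a pose out of reach is approached as far as the arm can. A call with a gripper value outside its range is refused whole. The fingers move at their own pace and stop on an object; "force" is the grip in N (left out, the last holds). Time passes only in rows, so rows that repeat a pose let the fingers close, or fill a call up. It gives the time, the measured TCP pose, the force, the opening and the grip force at its end, in the units of the state.
- robot.read_state(): the state, without advancing time (a new reading comes with each control period).
- robot.grab_frame(name): name is "scene" or "side" or "wrist"; returns the picture (384x512x3 uint8, blue, green, red); there is no depth.
- robot.camera_model(name): a dict with "fx", "fy", "cx", "cy" (pixels), "k1" (the pictures are not rectified: a ray, as slopes to the right and down, at radius r is drawn at 1 + k1 r^2 times it, then the intrinsics apply), "rvec" (rotation vector, rad) and "tvec" (3), from world to camera coordinates, as OpenCV has them. Camera axes: x right, y down, z forward; pixel columns grow to the right and rows downward; lengths in m; the calibration is good to about 2 mm. A picture is of the moment at which its call begins: read the wrist's pose just before it. camera_model takes no time and is no camera call; for the wrist camera it gives the pose at the moment of the call.
- robot.finish_job(): hands the job in; it is judged then, once.
The state is a dict: "time": time; "joints": joint angles; "qvel": joint speeds; "effort": joint torques, N m; "tool_pos": TCP position; "tool_rot": TCP orientation; "wrist_force": force on the tool from outside, world axes, zero at the start; "ft_torque": the same for the moment, N m; "opening": finger opening in m; "finger_force": force on a finger pad.
Only numpy, scipy, OpenCV 4.12 (cv2) and the standard library are available. Lean on these libraries where they do the work, as an engineer would, in place of code of your own. Each camera call takes 0.05 s, during which the arm holds its last target. There are 200 camera calls.

## Working session

There is one attempt and no reset: what is moved stays moved. The work goes in short steps, Python scripts to look and compute and a tool call to move; the robot and the scene stay as the last step left them, time stands still between calls to the robot, and variables do not carry over. Pictures are saved under pics/ and viewed, at most 10 in all, crops included, and the job is handed in when it is done.

Besides the shell and the picture viewer there is one more tool, called after "Call:" by a JSON object that holds its "method" and its "body". apply_moves: Moves the arm, as the interface text tells. Its arguments: {"type":"object","properties":{"steps":{"type":"array","items":{"type":"object","properties":{"offset":{"type":"array","items":{"type":"number"}},"twist":{"type":"array","items":{"type":"number"}},"jaw":{"type":"number"}}}},"force":{"type":"number"}},"required":["steps"]}

```bash
mkdir -p pics; ls; python3 - <<'E'
from plant import robot
import cv2,numpy as np
s=robot.read_state();print(s['time'],s['tool_pos'],s['tool_rot'],s['opening'])
a=robot.grab_frame('scene');b=robot.grab_frame('side')
cv2.imwrite('pics/scene0.png',a);cv2.imwrite('pics/side0.png',b)
for n in('scene','side','wrist'):
  m=robot.camera_model(n);print(n,m)
E
```

```text
pics
0.0 [0.21893342 0.61128414 0.22567006] [[-9.41500161e-01  3.37011827e-01 -6.89013844e-04]
 [ 3.37012529e-01  9.41498439e-01 -1.80143774e-03]
 [ 4.15996330e-05 -1.92826022e-03 -9.99998140e-01]] 0.09179662146527832
scene {'fx': 379.91720532848734, 'fy': 379.91720532848734, 'cx': 254.25912162088343, 'cy': 190.49499881957288, 'k1': 0.03038134334427888, 'rvec': array([ 1.81562192,  1.77352156, -0.67499664]), 'tvec': array([-0.06425449, -0.35000456,  1.4072303 ])}
side {'fx': 413.7921915924172, 'fy': 413.7921915924172, 'cx': 249.62593653521273, 'cy': 188.12902160938125, 'k1': -0.020156254051640256, 'rvec': array([ 0.02424448, -2.73183764,  1.47495728]), 'tvec': array([0.60396301, 0.07993247, 1.22344492])}
wrist {'fx': 315.12388775034475, 'fy': 315.12388775034475, 'cx': 250.68197733931657, 'cy': 190.44633298385136, 'k1': -0.039730819032785164, 'rvec': array([-2.34737323, -1.65175914, -0.26113472]), 'tvec': array([-0.64884465, -0.03906799,  0.39369047])}
```

View pics/scene0.png

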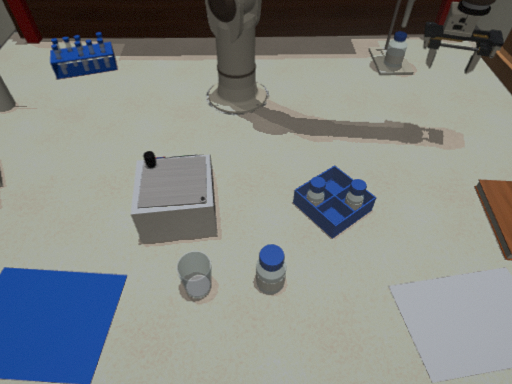

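View pics/side0.png

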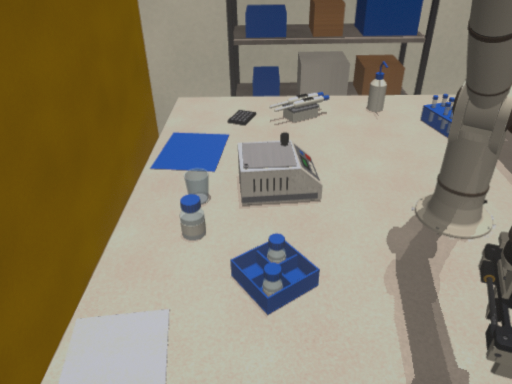

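The scene view shows the thermostat with the cover closed (knob ~(150,158), screw ~(203,199)). It also shows the crate at ~(335,200) with two bottles, the beaker at ~(196,275) and the big bottle at ~(271,270). The side view shows the knob at ~(285,139) and the crate at ~(275,272). Next I'll zoom in to get accurate pixels.

```bash
python3 - <<'E'
import cv2,numpy as np
a=cv2.imread('pics/scene0.png');b=cv2.imread('pics/side0.png')
z=lambda i,x,y,w,h:cv2.resize(i[y:y+h,x:x+w],None,fx=4,fy=4,interpolation=cv2.INTER_CUBIC)
def g(i,x,y):
    for k in range(0,i.shape[1],80): cv2.putText(i,str(x+k//4),(k,10),0,.35,(0,0,255)); cv2.line(i,(k,12),(k,16),(0,0,255))
    for k in range(0,i.shape[0],80): cv2.putText(i,str(y+k//4),(0,k+4),0,.35,(0,0,255))
    return i
A=np.hstack([g(z(a,130,145,95,100),130,145),g(z(a,288,160,95,80),288,160) if 0 else g(z(a,288,150,95,100),288,150)])
B=np.hstack([g(z(b,230,125,95,90),230,125),g(z(b,228,225,95,90),228,225)])
cv2.imwrite('pics/A.png',A);cv2.imwrite('pics/B.png',B)
E
```

```text
(no output)
```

View pics/A.png

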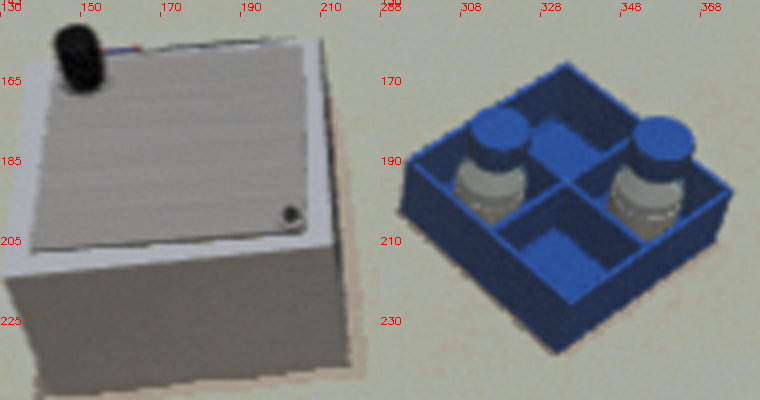

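View pics/B.png

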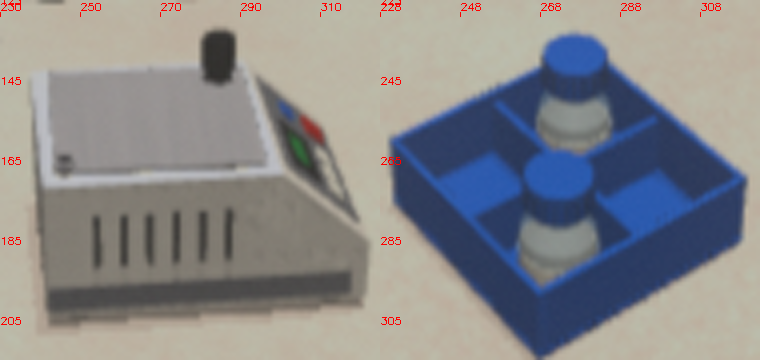

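The crops give these pixels.
- **Scene:** screw (202.6,198.6), knob top (148.7,153). Crate rim corners are (335,166), (376,198), (336,225.5) and (294.5,189.5). Caps are at (318,182) and (359,184), and the empty cells are the front and back ones.
- **Side:** screw (246,165), knob top (284.7,134.5). Crate rim corners are (231,260), (268,298) and (319.5,270).

```bash
cat > h.py <<'E'
import cv2,numpy as np
from plant import robot
def ray(m,uv):
    d=np.array([(uv[0]-m['cx'])/m['fx'],(uv[1]-m['cy'])/m['fy']]);x=d.copy()
    for _ in range(20): x=d/(1+m['k1']*(x@x))
    R=cv2.Rodrigues(np.array(m['rvec']))[0];return -R.T@np.array(m['tvec']),R.T@np.r_[x,1]
def onz(n,uv,z):
    o,d=ray(n if isinstance(n,dict) else robot.camera_model(n),uv);return o+d*(z-o[2])/d[2]
def proj(m,P):
    R=cv2.Rodrigues(np.array(m['rvec']))[0];p=R@np.array(P)+np.array(m['tvec']);s=p[:2]/p[2];s=s*(1+m['k1']*(s@s))
    return s*m['fx']+[m['cx'],m['cy']]
E
python3 - <<'E'
from h import *
np.set_printoptions(precision=4,suppress=True)
L=[('piv',.133,(202.6,198.6),(246,165)),('knobtop',.169,(148.7,153),(284.7,134.5)),
('coverFL',.131,(138.2,207.5),(242,143)),('coverFR',.131,(206,203),(242.5,168.5)),('coverBR',.131,(206.2,155.7),(297,165.8)),
('crB',.055,(335,166),(319.5,270)),('crR',.055,(376.2,198),(268.2,298)),('crF',.055,(336,225.5),(231,260)),('crL',.055,(294.5,189.5),(285,240.5)),
('capL',.0945,(318,181.8),(276.5,238.8)),('capR',.0945,(358.8,184.2),(272.5,269.5)),
('big',.118,(271.5,252),None),('bk',.0,(198,293),None),('caseFR',.125,(213,206.2),None),('caseFL',.125,(131.2,214),None),('caseBR',.125,(210,154.5),None)]
for n,z,a,b in L: print(n,onz('scene',a,z)[:2],onz('side',b,z)[:2] if b else '')
E
```

```text
piv [ 0.6115 -0.0726] [ 0.6142 -0.0732]
knobtop [ 0.489  -0.2114] [ 0.4945 -0.2037]
coverFL [ 0.6334 -0.2203] [ 0.6332 -0.2212]
coverFR [ 0.6236 -0.064 ] [ 0.624  -0.0562]
coverBR [ 0.4612 -0.0733] [ 0.4625 -0.0702]
crB [0.431  0.2842] [0.4297 0.286 ]
crR [0.5531 0.3726] [0.5507 0.3725]
crF [0.6402 0.252 ] [0.6406 0.2529]
crL [0.5181 0.1605] [0.5064 0.18  ]
capL [0.5279 0.2176] [0.5296 0.2199]
capR [0.5388 0.3216] [0.5409 0.3252]
big [0.7536 0.0836] 
bk [ 0.7854 -0.0848] 
caseFR [ 0.6288 -0.0478] 
caseFL [ 0.6475 -0.2351] 
caseBR [ 0.4503 -0.0644]
```

Call:
{"method": "apply_moves", "body": {"steps": [{"offset":[-0.015,-0.008,-0.002],"twist":[0,0,-0.017],"jaw":-1},{"offset":[-0.045,-0.025,-0.005],"twist":[0,0,-0.05],"jaw":-1},{"offset":[-0.08,-0.044,-0.009],"twist":[0,0,-0.09],"jaw":-1},{"offset":[-0.12,-0.066,-0.013],"twist":[0,0,-0.135],"jaw":-1},{"offset":[-0.16,-0.088,-0.018],"twist":[0,0,-0.18],"jaw":-1},{"offset":[-0.2,-0.11,-0.022],"twist":[0,0,-0.225],"jaw":-1},{"offset":[-0.24,-0.132,-0.027],"twist":[0,0,-0.27],"jaw":-1},{"offset":[-0.275,-0.151,-0.031],"twist":[0,0,-0.31],"jaw":-1},{"offset":[-0.297,-0.163,-0.033],"twist":[0,0,-0.335],"jaw":-1},{"offset":[-0.305,-0.168,-0.034],"twist":[0,0,-0.344],"jaw":-1}]}}

```text
time: 1.1
tool_pos: [0.4521, 0.3476, 0.2604]
tool_rot: [[-1.0, 0.005, 0.0], [0.005, 1.0, -0.001], [-0.0, -0.001, -1.0]]
wrist_force: [0.6, -0.0, -0.6]
opening: 0.0918
finger_force: 0.0
```

Call:
{"method": "apply_moves", "body": {"steps": [{"offset":[-0.001,-0.015,0.001],"twist":[0,0,0],"jaw":-1},{"offset":[-0.003,-0.045,0.002],"twist":[0,0,0],"jaw":-1},{"offset":[-0.006,-0.085,0.003],"twist":[0,0,0],"jaw":-1},{"offset":[-0.009,-0.125,0.004],"twist":[0,0,0],"jaw":-1},{"offset":[-0.011,-0.165,0.006],"twist":[0,0,0],"jaw":-1},{"offset":[-0.014,-0.205,0.007],"twist":[0,0,0],"jaw":-1},{"offset":[-0.017,-0.245,0.009],"twist":[0,0,0],"jaw":-1},{"offset":[-0.02,-0.285,0.01],"twist":[0,0,0],"jaw":-1},{"offset":[-0.022,-0.315,0.011],"twist":[0,0,0],"jaw":-1},{"offset":[-0.023,-0.33,0.012],"twist":[0,0,0],"jaw":-1}]}}

```text
time: 2.1
tool_pos: [0.4716, 0.0192, 0.2483]
tool_rot: [[-1.0, 0.001, -0.001], [0.001, 1.0, -0.0], [0.001, -0.0, -1.0]]
wrist_force: [-0.1, 0.3, 0.3]
opening: 0.0918
finger_force: 0.0
```

Call:
{"method": "apply_moves", "body": {"steps": [{"offset":[-0.001,-0.015,0.001],"twist":[0,0,0],"jaw":-1},{"offset":[-0.002,-0.04,0.002],"twist":[0,0,0],"jaw":-1},{"offset":[-0.004,-0.07,0.003],"twist":[0,0,0],"jaw":-1},{"offset":[-0.006,-0.1,0.004],"twist":[0,0,0],"jaw":-1},{"offset":[-0.008,-0.13,0.006],"twist":[0,0,0],"jaw":-1},{"offset":[-0.01,-0.16,0.007],"twist":[0,0,0],"jaw":-1},{"offset":[-0.012,-0.19,0.007],"twist":[0,0,0],"jaw":-1},{"offset":[-0.014,-0.215,0.008],"twist":[0,0,0],"jaw":-1},{"offset":[-0.015,-0.226,0.008],"twist":[0,0,0],"jaw":-1},{"offset":[-0.015,-0.228,0.008],"twist":[0,0,0],"jaw":-1}]}}

```text
time: 3.1
tool_pos: [0.4875, -0.2067, 0.2403]
tool_rot: [[-1.0, 0.0, -0.001], [0.0, 1.0, 0.001], [0.001, 0.001, -1.0]]
wrist_force: [-0.6, 0.6, 0.1]
opening: 0.0917
finger_force: 0.0
```

```bash
python3 - <<'E'
from h import *
s=robot.read_state();m=robot.camera_model('wrist');f=robot.grab_frame('wrist')
print(s['time'],s['tool_pos'],s['joints'],proj(m,[.4896,-.2094,.169]),proj(m,[.613,-.073,.133]))
cv2.imwrite('pics/w1.png',f)
E
```

```text
3.1 [ 0.48749646 -0.20673654  0.24031655] [ 0.37784871  0.24122405 -0.03180182  1.84856451  0.00825235  1.05275712
  1.91332371] [247.38887981 204.40316696] [381.51543961 304.54569304]
```

View pics/w1.png

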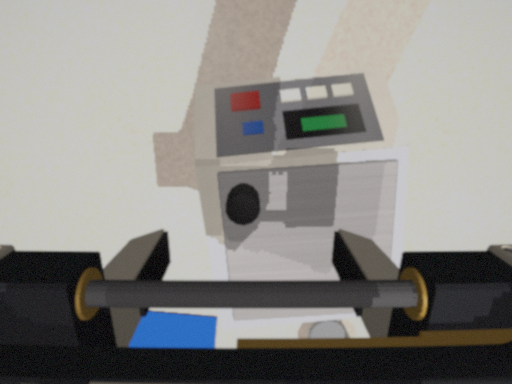

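The wrist view shows the knob at (243,203), within a few pixels of the prediction (247,204). I'll descend and grip it.

Call:
{"method": "apply_moves", "body": {"steps": [{"offset":[-0.001,-0.002,0.01],"twist":[0,0,0],"jaw":-1},{"offset":[-0.002,-0.003,0.03],"twist":[0,0,0],"jaw":-1},{"offset":[-0.002,-0.003,0.055],"twist":[0,0,0],"jaw":-1},{"offset":[-0.002,-0.003,0.08],"twist":[0,0,0],"jaw":-1},{"offset":[-0.002,-0.003,0.095],"twist":[0,0,0],"jaw":-1},{"offset":[-0.002,-0.003,0.1],"twist":[0,0,0],"jaw":-1},{"offset":[-0.002,-0.003,0.1],"twist":[0,0,0],"jaw":0},{"offset":[-0.002,-0.003,0.1],"twist":[0,0,0],"jaw":0.7},{"offset":[-0.002,-0.003,0.1],"twist":[0,0,0],"jaw":0.7},{"offset":[-0.002,-0.003,0.1],"twist":[0,0,0],"jaw":0.7}], "force": 8}}

```text
time: 4.15
tool_pos: [0.4904, -0.2101, 0.1416]
tool_rot: [[-1.0, -0.0, 0.002], [-0.0, 1.0, -0.001], [-0.002, -0.001, -1.0]]
wrist_force: [-0.5, 0.7, -0.4]
opening: 0.0644
finger_force: 0.0
```

Call:
{"method": "apply_moves", "body": {"steps": [{"jaw":0.7},{"jaw":0.7},{"jaw":0.7},{"jaw":0.7},{"jaw":0.7},{"jaw":0.7},{"jaw":0.7},{"jaw":0.7},{"jaw":0.7},{"jaw":0.7}]}}

```text
$.steps[0]: bad value
```

```bash
python3 - <<'E'
import numpy as np
P=np.array([.613,-.073])
a0=np.arctan2(-.2094+.073,.4896-.613);p0=P+.184*np.array([np.cos(a0),np.sin(a0)])
for t in np.linspace(0,1.66,31):
    p=P+.184*np.array([np.cos(a0-t),np.sin(a0-t)])-p0; print(round(t,2),np.round([-p[0],p[1]],3))
E
```

```text
0.0 [-0.  0.]
0.06 [0.007 0.007]
0.11 [0.014 0.014]
0.17 [0.021 0.022]
0.22 [0.027 0.03 ]
0.28 [0.033 0.039]
0.33 [0.038 0.048]
0.39 [0.042 0.057]
0.44 [0.047 0.066]
0.5 [0.05  0.076]
0.55 [0.053 0.085]
0.61 [0.056 0.095]
0.66 [0.058 0.105]
0.72 [0.059 0.115]
0.77 [0.06  0.125]
0.83 [0.061 0.135]
0.89 [0.06  0.146]
0.94 [0.06  0.156]
1.0 [0.058 0.166]
1.05 [0.056 0.176]
1.11 [0.054 0.186]
1.16 [0.051 0.195]
1.22 [0.047 0.205]
1.27 [0.043 0.214]
1.33 [0.039 0.223]
1.38 [0.034 0.232]
1.44 [0.028 0.241]
1.49 [0.022 0.249]
1.55 [0.016 0.257]
1.6 [0.009 0.264]
1.66 [0.001 0.272]
```

Call:
{"method": "apply_moves", "body": {"steps": [{"offset":[0,0,0],"twist":[0,0,0],"jaw":0.7},{"offset":[0,0,0],"twist":[0,0,0],"jaw":0.7},{"offset":[0,0,0],"twist":[0,0,0],"jaw":0.7},{"offset":[0,0,0],"twist":[0,0,0],"jaw":0.7},{"offset":[0,0,0],"twist":[0,0,0],"jaw":0.7},{"offset":[0,0,0],"twist":[0,0,0],"jaw":0.7},{"offset":[0,0,0],"twist":[0,0,0],"jaw":0.7},{"offset":[0,0,0],"twist":[0,0,0],"jaw":0.7},{"offset":[0,0,0],"twist":[0,0,0],"jaw":0.7},{"offset":[0,0,0],"twist":[0,0,0],"jaw":0.7}]}}

```text
time: 5.15
tool_pos: [0.4884, -0.212, 0.1406]
tool_rot: [[-1.0, 0.002, -0.002], [0.002, 1.0, -0.002], [0.002, -0.002, -1.0]]
wrist_force: [-2.6, -4.0, 1.5]
opening: 0.0282
finger_force: 8.0
```

Call:
{"method": "apply_moves", "body": {"steps": [{"offset":[0.003,0.003,0],"twist":[0,0,0],"jaw":0.7},{"offset":[0.009,0.009,0],"twist":[0,0,0],"jaw":0.7},{"offset":[0.014,0.014,0],"twist":[0,0,0],"jaw":0.7},{"offset":[0.021,0.022,0],"twist":[0,0,0],"jaw":0.7},{"offset":[0.027,0.03,0],"twist":[0,0,0],"jaw":0.7},{"offset":[0.033,0.039,0],"twist":[0,0,0],"jaw":0.7},{"offset":[0.038,0.048,0],"twist":[0,0,0],"jaw":0.7},{"offset":[0.042,0.057,0],"twist":[0,0,0],"jaw":0.7},{"offset":[0.047,0.066,0],"twist":[0,0,0],"jaw":0.7},{"offset":[0.05,0.076,0],"twist":[0,0,0],"jaw":0.7}]}}

```text
time: 6.15
tool_pos: [0.4384, -0.134, 0.1405]
tool_rot: [[-1.0, 0.001, -0.002], [0.001, 1.0, -0.0], [0.002, -0.0, -1.0]]
wrist_force: [-3.6, -3.7, 0.3]
opening: 0.0275
finger_force: 8.0
```

Call:
{"method": "apply_moves", "body": {"steps": [{"offset":[0.003,0.009,0],"twist":[0,0,0],"jaw":0.7},{"offset":[0.006,0.019,0],"twist":[0,0,0],"jaw":0.7},{"offset":[0.008,0.029,0],"twist":[0,0,0],"jaw":0.7},{"offset":[0.009,0.039,0],"twist":[0,0,0],"jaw":0.7},{"offset":[0.01,0.049,0],"twist":[0,0,0],"jaw":0.7},{"offset":[0.011,0.059,0],"twist":[0,0,0],"jaw":0.7},{"offset":[0.01,0.07,0],"twist":[0,0,0],"jaw":0.7},{"offset":[0.01,0.08,0],"twist":[0,0,0],"jaw":0.7},{"offset":[0.008,0.09,0],"twist":[0,0,0],"jaw":0.7},{"offset":[0.006,0.1,0],"twist":[0,0,0],"jaw":0.7}]}}

```text
time: 7.15
tool_pos: [0.4339, -0.0331, 0.1408]
tool_rot: [[-1.0, -0.0, -0.0], [-0.0, 1.0, 0.0], [0.0, 0.0, -1.0]]
wrist_force: [-0.3, -2.0, -1.4]
opening: 0.0279
finger_force: 8.0
```

Call:
{"method": "apply_moves", "body": {"steps": [{"offset":[-0.002,0.01,0],"twist":[0,0,0],"jaw":0.7},{"offset":[-0.005,0.019,0],"twist":[0,0,0],"jaw":0.7},{"offset":[-0.009,0.029,0],"twist":[0,0,0],"jaw":0.7},{"offset":[-0.013,0.038,0],"twist":[0,0,0],"jaw":0.7},{"offset":[-0.017,0.047,0],"twist":[0,0,0],"jaw":0.7},{"offset":[-0.022,0.056,0],"twist":[0,0,0],"jaw":0.7},{"offset":[-0.028,0.065,0],"twist":[0,0,0],"jaw":0.7},{"offset":[-0.034,0.073,0],"twist":[0,0,0],"jaw":0.7},{"offset":[-0.04,0.081,0],"twist":[0,0,0],"jaw":0.7},{"offset":[-0.047,0.088,0],"twist":[0,0,0],"jaw":0.7}]}}

```text
time: 8.15
tool_pos: [0.4812, 0.0547, 0.1407]
tool_rot: [[-1.0, -0.0, -0.0], [-0.0, 1.0, 0.0], [0.0, 0.0, -1.0]]
wrist_force: [-1.1, -2.2, -0.3]
opening: 0.0279
finger_force: 8.0
```

Call:
{"method": "apply_moves", "body": {"steps": [{"offset":[0,0,0],"twist":[0,0,0],"jaw":0},{"offset":[0,0,0],"twist":[0,0,0],"jaw":-0.4},{"offset":[0,0,0],"twist":[0,0,0],"jaw":-0.4},{"offset":[0,0,0],"twist":[0,0,0],"jaw":-0.4},{"offset":[0,0,-0.01],"twist":[0,0,0],"jaw":-0.4},{"offset":[0,0,-0.03],"twist":[0,0,0],"jaw":-0.4},{"offset":[0,0,-0.055],"twist":[0,0,0],"jaw":-0.4},{"offset":[0,0,-0.08],"twist":[0,0,0],"jaw":-0.4},{"offset":[0,0,-0.105],"twist":[0,0,0],"jaw":-0.4},{"offset":[0,0,-0.12],"twist":[0,0,0],"jaw":-0.4}]}}

```text
time: 9.15
tool_pos: [0.4815, 0.054, 0.2637]
tool_rot: [[-1.0, -0.0, 0.003], [-0.0, 1.0, 0.0], [-0.003, 0.0, -1.0]]
wrist_force: [1.2, 0.6, 0.1]
opening: 0.0643
finger_force: 0.0
```

```bash
python3 - <<'E'
from h import *
for n,box in(('scene',(125,140,235,240)),('side',(225,120,330,215))):
    f=robot.grab_frame(n);cv2.imwrite(f'pics/{n}1.png',f)
    x0,y0,x1,y1=box;h=cv2.cvtColor(f[y0:y1,x0:x1],cv2.COLOR_BGR2HSV)
    m=cv2.inRange(h,(100,120,40),(130,255,255))
    k,l,st,c=cv2.connectedComponentsWithStats(m)
    for i in range(1,k):
        if st[i,4]>8: print(n,st[i]+np.array([x0,y0,0,0,0]),c[i]+[x0,y0],onz(n,c[i]+[x0,y0],.121))
    print(proj(robot.camera_model(n),[.548,-.1514,.121]))
    cv2.imwrite(f'pics/{n}c.png',cv2.resize(f[y0:y1,x0:x1],None,fx=3.4,fy=3.4))
a=cv2.imread('pics/scenec.png');b=cv2.imread('pics/sidec.png');h=min(a.shape[0],b.shape[0])
cv2.imwrite('pics/C.png',np.hstack([a[:h],b[:h]]))
E
```

```text
scene [166 178  16  17 214] [173.39719626 185.75700935] [ 0.55753837 -0.14960609  0.121     ]
[173.1248587  182.94969215]
side [225 135   4   9  20] [225.85 137.85] [ 0.69182538 -0.28048901  0.121     ]
side [262 154  11   9  84] [267.03571429 157.72619048] [ 0.5512185  -0.13855289  0.121     ]
[268.04044432 155.73612855]
```

View pics/C.png

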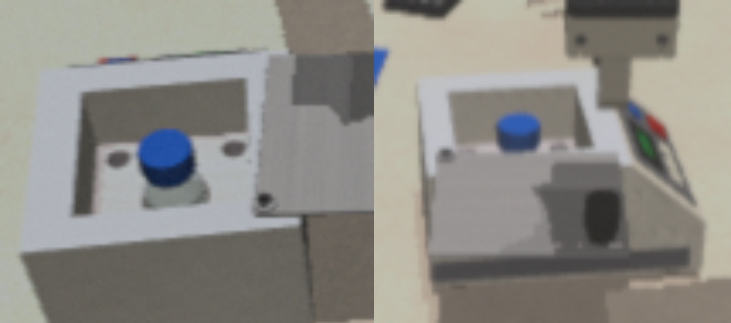

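The cover is fully off the opening. The cap top is at scene (174,183) and side (267.5,157), which puts the bottle at about (0.549,-0.149).

Call:
{"method": "apply_moves", "body": {"steps": [{"offset":[-0.003,-0.01,0],"twist":[0,0,0.1],"jaw":-0.3},{"offset":[-0.009,-0.027,0],"twist":[0,0,0.24],"jaw":-0.3},{"offset":[-0.017,-0.05,0],"twist":[0,0,0.385],"jaw":-0.3},{"offset":[-0.025,-0.075,0],"twist":[0,0,0.53],"jaw":-0.3},{"offset":[-0.033,-0.1,0],"twist":[0,0,0.675],"jaw":-0.3},{"offset":[-0.042,-0.125,0],"twist":[0,0,0.82],"jaw":-0.3},{"offset":[-0.05,-0.15,0],"twist":[0,0,0.965],"jaw":-0.3},{"offset":[-0.058,-0.175,0],"twist":[0,0,1.11],"jaw":-0.3},{"offset":[-0.065,-0.195,0],"twist":[0,0,1.255],"jaw":-0.3},{"offset":[-0.068,-0.203,0],"twist":[0,0,1.39],"jaw":-0.3}]}}

```text
time: 10.25
tool_pos: [0.5482, -0.1519, 0.2597]
tool_rot: [[-0.171, 0.985, -0.001], [0.985, 0.171, -0.001], [-0.001, -0.002, -1.0]]
wrist_force: [-0.1, 0.5, -0.3]
opening: 0.0598
finger_force: 0.0
```

```bash
python3 - <<'E'
from h import *
s=robot.read_state();R=np.array(s['tool_rot']);p=np.array(s['tool_pos'])
print(p,np.arctan2(R[1,1],R[0,1]),s['joints'],R[2])
print(R.T@(np.array([.549,-.149,.16])-p))
E
```

```text
[ 0.54817855 -0.15185017  0.25968278] 0.1718728863888773 [ 0.12620253  0.29261047  0.1176112   1.73733088 -0.03629505  1.1149668
  0.42675218] [-7.03172432e-04 -1.55547345e-03 -9.99998543e-01]
[0.00273778 0.00145186 0.09967874]
```

Call:
{"method": "apply_moves", "body": {"steps": [{"offset":[0.001,0,0.005],"twist":[0,0,0.03],"jaw":-0.3},{"offset":[0.003,0.001,0.02],"twist":[0,0,0.077],"jaw":-0.3},{"offset":[0.003,0.001,0.035],"twist":[0,0,0.077],"jaw":-0.3},{"offset":[0.003,0.001,0.05],"twist":[0,0,0.077],"jaw":-0.3},{"offset":[0.003,0.001,0.065],"twist":[0,0,0.077],"jaw":-0.3},{"offset":[0.003,0.001,0.08],"twist":[0,0,0.077],"jaw":-0.3},{"offset":[0.003,0.001,0.095],"twist":[0,0,0.077],"jaw":-0.3},{"offset":[0.003,0.001,0.11],"twist":[0,0,0.077],"jaw":-0.3},{"offset":[0.003,0.001,0.12],"twist":[0,0,0.077],"jaw":-0.3},{"offset":[0.003,0.001,0.125],"twist":[0,0,0.077],"jaw":-0.3}]}}

```text
time: 11.25
tool_pos: [0.548, -0.1448, 0.1342]
tool_rot: [[-0.106, 0.994, -0.002], [0.994, 0.106, 0.001], [0.001, -0.002, -1.0]]
wrist_force: [0.0, 0.2, -1.0]
opening: 0.0592
finger_force: 0.0
```

Call:
{"method": "apply_moves", "body": {"steps": [{"offset":[0,0,0.003],"twist":[0,0,0],"jaw":-0.3},{"offset":[0,0,0.009],"twist":[0,0,0],"jaw":-0.3},{"offset":[0,0,0.016],"twist":[0,0,0],"jaw":-0.3},{"offset":[0,0,0.023],"twist":[0,0,0],"jaw":-0.3},{"offset":[0,0,0.03],"twist":[0,0,0],"jaw":-0.3},{"offset":[0,0,0.036],"twist":[0,0,0],"jaw":-0.3},{"offset":[0,0,0.042],"twist":[0,0,0],"jaw":-0.3},{"offset":[0,0,0.046],"twist":[0,0,0],"jaw":-0.3},{"offset":[0,0,0.047],"twist":[0,0,0],"jaw":-0.3},{"offset":[0,0,0.047],"twist":[0,0,0],"jaw":-0.3}]}}

```text
time: 12.25
tool_pos: [0.5491, -0.1458, 0.0885]
tool_rot: [[-0.104, 0.995, -0.0], [0.995, 0.104, 0.0], [0.0, -0.0, -1.0]]
wrist_force: [-0.1, -0.3, -0.9]
opening: 0.0597
finger_force: 0.0
```

Call:
{"method": "apply_moves", "body": {"steps": [{"offset":[-0.002,0,0],"twist":[0,0,0],"jaw":0},{"offset":[-0.003,0,0],"twist":[0,0,0],"jaw":0.4},{"offset":[-0.003,0,0],"twist":[0,0,0],"jaw":0.4},{"offset":[-0.003,0,0],"twist":[0,0,0],"jaw":0.4},{"offset":[-0.003,0,0],"twist":[0,0,0],"jaw":0.4},{"offset":[-0.003,0,0],"twist":[0,0,0],"jaw":0.4},{"offset":[-0.003,0,0],"twist":[0,0,0],"jaw":0.4},{"offset":[-0.003,0,0],"twist":[0,0,0],"jaw":0.4},{"offset":[-0.003,0,0],"twist":[0,0,0],"jaw":0.4},{"offset":[-0.003,0,0],"twist":[0,0,0],"jaw":0.4}], "force": 20}}

```text
time: 13.25
tool_pos: [0.5496, -0.149, 0.089]
tool_rot: [[-0.104, 0.995, 0.0], [0.995, 0.104, -0.0], [-0.0, 0.0, -1.0]]
wrist_force: [-0.7, -0.3, 5.1]
opening: 0.0395
finger_force: 20.0
```

Call:
{"method": "apply_moves", "body": {"steps": [{"offset":[0,0,-0.003],"twist":[0,0,0],"jaw":0.4},{"offset":[0,0,-0.009],"twist":[0,0,0],"jaw":0.4},{"offset":[0,0,-0.018],"twist":[0,0,0],"jaw":0.4},{"offset":[0,0,-0.03],"twist":[0,0,0],"jaw":0.4},{"offset":[0,0,-0.045],"twist":[0,0,0],"jaw":0.4},{"offset":[0,0,-0.06],"twist":[0,0,0],"jaw":0.4},{"offset":[0,0,-0.075],"twist":[0,0,0],"jaw":0.4},{"offset":[0,0,-0.09],"twist":[0,0,0],"jaw":0.4},{"offset":[0,0,-0.1],"twist":[0,0,0],"jaw":0.4},{"offset":[0,0,-0.105],"twist":[0,0,0],"jaw":0.4}]}}

```text
time: 14.25
tool_pos: [0.5502, -0.149, 0.1956]
tool_rot: [[-0.104, 0.995, 0.003], [0.995, 0.104, -0.0], [-0.001, 0.002, -1.0]]
wrist_force: [-0.1, 0.1, -1.9]
opening: 0.0392
finger_force: 20.0
```

Call:
{"method": "apply_moves", "body": {"steps": [{"offset":[0,0,-0.01],"twist":[0,0,0],"jaw":0.4},{"offset":[0,0,-0.025],"twist":[0,0,0],"jaw":0.4},{"offset":[0,0,-0.045],"twist":[0,0,0],"jaw":0.4},{"offset":[0,0,-0.065],"twist":[0,0,0],"jaw":0.4},{"offset":[0.007,0.002,-0.08],"twist":[0,0,0.005],"jaw":0.4},{"offset":[0.022,0.004,-0.085],"twist":[0,0,0.015],"jaw":0.4},{"offset":[0.045,0.009,-0.085],"twist":[0,0,0.03],"jaw":0.4},{"offset":[0.07,0.014,-0.085],"twist":[0,0,0.045],"jaw":0.4},{"offset":[0.1,0.02,-0.085],"twist":[0,0,0.065],"jaw":0.4},{"offset":[0.13,0.025,-0.085],"twist":[0,0,0.085],"jaw":0.4}]}}

```text
time: 15.25
tool_pos: [0.5606, -0.0161, 0.2787]
tool_rot: [[-0.017, 1.0, -0.001], [1.0, 0.017, -0.0], [-0.0, -0.001, -1.0]]
wrist_force: [-0.4, -0.6, -0.4]
opening: 0.0396
finger_force: 20.0
```

Call:
{"method": "apply_moves", "body": {"steps": [{"offset":[0.03,0.003,0],"twist":[0,0,0.02],"jaw":0.4},{"offset":[0.06,0.006,0],"twist":[0,0,0.04],"jaw":0.4},{"offset":[0.09,0.009,0],"twist":[0,0,0.06],"jaw":0.4},{"offset":[0.12,0.012,0],"twist":[0,0,0.08],"jaw":0.4},{"offset":[0.15,0.015,0],"twist":[0,0,0.1],"jaw":0.4},{"offset":[0.18,0.018,0],"twist":[0,0,0.12],"jaw":0.4},{"offset":[0.21,0.021,0],"twist":[0,0,0.14],"jaw":0.4},{"offset":[0.235,0.024,0],"twist":[0,0,0.16],"jaw":0.4},{"offset":[0.253,0.026,0],"twist":[0,0,0.17],"jaw":0.4},{"offset":[0.26,0.027,0],"twist":[0,0,0.173],"jaw":0.4}]}}

```text
time: 16.25
tool_pos: [0.582, 0.2462, 0.2783]
tool_rot: [[0.15, 0.989, -0.001], [0.989, -0.15, 0.001], [0.0, -0.001, -1.0]]
wrist_force: [0.3, -0.4, -1.7]
opening: 0.0394
finger_force: 20.0
```

```bash
python3 - <<'E'
from h import *
s=robot.read_state();R=np.array(s['tool_rot']);p=np.array(s['tool_pos'])
print(p,np.arctan2(R[1,1],R[0,1]),s['opening'],R.T@(np.array([.5857,.2602,.07])-p))
f=robot.grab_frame('scene');g=robot.grab_frame('side')
z=lambda i,x,y:cv2.resize(i[y:y+150,x:x+130],None,fx=3,fy=3)
cv2.imwrite('pics/D.png',np.hstack([z(f,275,100),z(g,210,170)]))
E
```

```text
[0.58198688 0.24624979 0.27828565] -0.1508311237226588 0.039352415583574045 [0.01425607 0.00187847 0.20828956]
```

View pics/D.png

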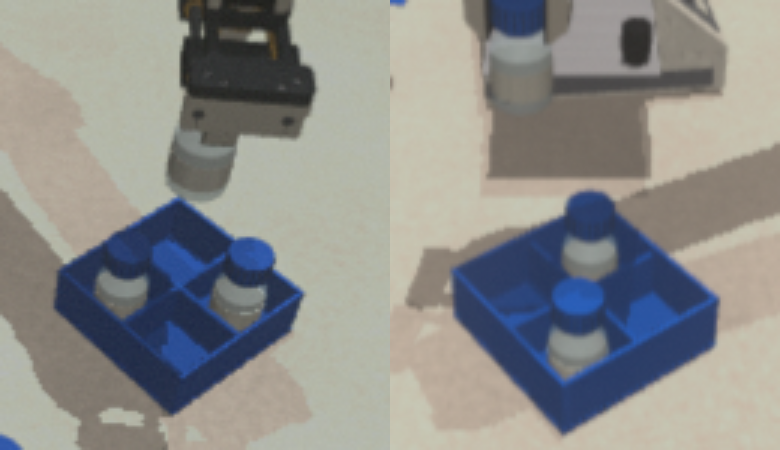

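Both views show the bottle held upright above the crate (bottle bottom at ~(198,190) in the left crop). The crate and its bottles haven't moved, so I'll lower it.

Call:
{"method": "apply_moves", "body": {"steps": [{"offset":[0.007,0.001,0.003],"twist":[0,0,0],"jaw":0.4},{"offset":[0.014,0.002,0.01],"twist":[0,0,0],"jaw":0.4},{"offset":[0.014,0.002,0.025],"twist":[0,0,0],"jaw":0.4},{"offset":[0.014,0.002,0.042],"twist":[0,0,0],"jaw":0.4},{"offset":[0.014,0.002,0.06],"twist":[0,0,0],"jaw":0.4},{"offset":[0.014,0.002,0.078],"twist":[0,0,0],"jaw":0.4},{"offset":[0.014,0.002,0.096],"twist":[0,0,0],"jaw":0.4},{"offset":[0.014,0.002,0.11],"twist":[0,0,0],"jaw":0.4},{"offset":[0.014,0.002,0.12],"twist":[0,0,0],"jaw":0.4},{"offset":[0.014,0.002,0.125],"twist":[0,0,0],"jaw":0.4}]}}

```text
time: 17.35
tool_pos: [0.5864, 0.2565, 0.1522]
tool_rot: [[0.154, 0.988, -0.002], [0.988, -0.154, -0.001], [-0.001, -0.002, -1.0]]
wrist_force: [0.7, -0.1, -1.3]
opening: 0.0392
finger_force: 20.0
```

Call:
{"method": "apply_moves", "body": {"steps": [{"offset":[0.002,0,0.004],"twist":[0,0,0],"jaw":0.4},{"offset":[0.003,-0.001,0.012],"twist":[0,0,0],"jaw":0.4},{"offset":[0.003,-0.001,0.022],"twist":[0,0,0],"jaw":0.4},{"offset":[0.003,-0.001,0.033],"twist":[0,0,0],"jaw":0.4},{"offset":[0.003,-0.001,0.044],"twist":[0,0,0],"jaw":0.4},{"offset":[0.003,-0.001,0.055],"twist":[0,0,0],"jaw":0.4},{"offset":[0.003,-0.001,0.065],"twist":[0,0,0],"jaw":0.4},{"offset":[0.003,-0.001,0.073],"twist":[0,0,0],"jaw":0.4},{"offset":[0.003,-0.001,0.079],"twist":[0,0,0],"jaw":0.4},{"offset":[0.003,-0.001,0.081],"twist":[0,0,0],"jaw":0.4}]}}

```text
time: 18.35
tool_pos: [0.5861, 0.26, 0.0718]
tool_rot: [[0.153, 0.988, -0.001], [0.988, -0.153, -0.0], [-0.001, -0.001, -1.0]]
wrist_force: [-0.2, -0.3, -1.2]
opening: 0.0393
finger_force: 20.0
```

Call:
{"method": "apply_moves", "body": {"steps": [{"offset":[0,0,0.001],"twist":[0,0,0],"jaw":0.4},{"offset":[0,0,0.002],"twist":[0,0,0],"jaw":0.4},{"offset":[0,0,0.003],"twist":[0,0,0],"jaw":0.4},{"offset":[0,0,0.004],"twist":[0,0,0],"jaw":0.4},{"offset":[0,0,0.005],"twist":[0,0,0],"jaw":0.4},{"offset":[0,0,0.006],"twist":[0,0,0],"jaw":0.4},{"offset":[0,0,0.007],"twist":[0,0,0],"jaw":0.4},{"offset":[0,0,0.007],"twist":[0,0,0],"jaw":0.4},{"offset":[0,0,0.007],"twist":[0,0,0],"jaw":0.4},{"offset":[0,0,0.007],"twist":[0,0,0],"jaw":0.4}]}}

```text
time: 19.35
tool_pos: [0.5865, 0.2602, 0.0657]
tool_rot: [[0.153, 0.988, 0.0], [0.988, -0.153, 0.0], [0.0, 0.0, -1.0]]
wrist_force: [0.3, -0.8, -1.3]
opening: 0.0396
finger_force: 20.0
```

Call:
{"method": "apply_moves", "body": {"steps": [{"offset":[0,0,0.0005],"twist":[0,0,0],"jaw":0.4},{"offset":[0,0,0.001],"twist":[0,0,0],"jaw":0.4},{"offset":[0,0,0.0015],"twist":[0,0,0],"jaw":0.4},{"offset":[0,0,0.002],"twist":[0,0,0],"jaw":0.4},{"offset":[0,0,0.0025],"twist":[0,0,0],"jaw":0.4},{"offset":[0,0,0.003],"twist":[0,0,0],"jaw":0.4},{"offset":[0,0,0.003],"twist":[0,0,0],"jaw":0.4},{"offset":[0,0,0.003],"twist":[0,0,0],"jaw":0.4},{"offset":[0,0,0.003],"twist":[0,0,0],"jaw":0.4},{"offset":[0,0,0.003],"twist":[0,0,0],"jaw":0.4}]}}

```text
time: 20.35
tool_pos: [0.5865, 0.2602, 0.0628]
tool_rot: [[0.153, 0.988, 0.0], [0.988, -0.153, 0.0], [0.0, 0.0, -1.0]]
wrist_force: [-0.7, -0.0, -1.4]
opening: 0.0397
finger_force: 20.0
```

Call:
{"method": "apply_moves", "body": {"steps": [{"offset":[0,0,0.0005],"twist":[0,0,0],"jaw":0.4},{"offset":[0,0,0.001],"twist":[0,0,0],"jaw":0.4},{"offset":[0,0,0.001],"twist":[0,0,0],"jaw":0.4},{"offset":[0,0,0.0015],"twist":[0,0,0],"jaw":0.4},{"offset":[0,0,0.0015],"twist":[0,0,0],"jaw":0.4},{"offset":[0,0,0.002],"twist":[0,0,0],"jaw":0.4},{"offset":[0,0,0.002],"twist":[0,0,0],"jaw":0.4},{"offset":[0,0,0.002],"twist":[0,0,0],"jaw":0.4},{"offset":[0,0,0.002],"twist":[0,0,0],"jaw":0.4},{"offset":[0,0,0.002],"twist":[0,0,0],"jaw":0.4}]}}

```text
time: 21.35
tool_pos: [0.5867, 0.2605, 0.0624]
tool_rot: [[0.153, 0.988, 0.001], [0.988, -0.153, 0.001], [0.001, 0.001, -1.0]]
wrist_force: [-4.5, -2.1, 10.4]
opening: 0.0395
finger_force: 20.0
```

It has touched the floor (+10 N). I'll ease off, release and rise.

Call:
{"method": "apply_moves", "body": {"steps": [{"offset":[0,0,-0.001],"twist":[0,0,0],"jaw":0.4},{"offset":[0,0,-0.001],"twist":[0,0,0],"jaw":0.1},{"offset":[0,0,-0.001],"twist":[0,0,0],"jaw":0},{"offset":[0,0,-0.001],"twist":[0,0,0],"jaw":-0.2},{"offset":[0,0,-0.001],"twist":[0,0,0],"jaw":-0.3},{"offset":[0,0,-0.001],"twist":[0,0,0],"jaw":-0.4},{"offset":[0,0,-0.001],"twist":[0,0,0],"jaw":-0.4},{"offset":[0,0,-0.001],"twist":[0,0,0],"jaw":-0.4},{"offset":[0,0,-0.005],"twist":[0,0,0],"jaw":-0.4},{"offset":[0,0,-0.012],"twist":[0,0,0],"jaw":-0.4}]}}

```text
time: 22.35
tool_pos: [0.5861, 0.26, 0.0726]
tool_rot: [[0.153, 0.988, -0.001], [0.988, -0.153, -0.0], [-0.001, -0.001, -1.0]]
wrist_force: [-0.6, -0.3, 0.3]
opening: 0.0639
finger_force: 0.0
```

Call:
{"method": "apply_moves", "body": {"steps": [{"offset":[0,0,-0.01],"twist":[0,0,0],"jaw":-0.4},{"offset":[0,0,-0.025],"twist":[0,0,0],"jaw":-0.4},{"offset":[0,0,-0.045],"twist":[0,0,0],"jaw":-0.4},{"offset":[0,0,-0.065],"twist":[0,0,0],"jaw":-0.4},{"offset":[0,0,-0.085],"twist":[0,0,0],"jaw":-0.4},{"offset":[0,0,-0.105],"twist":[0,0,0],"jaw":-0.4},{"offset":[0,0,-0.125],"twist":[0,0,0],"jaw":-0.4},{"offset":[0,0,-0.14],"twist":[0,0,0],"jaw":-0.4},{"offset":[0,0,-0.148],"twist":[0,0,0],"jaw":-0.4},{"offset":[0,0,-0.15],"twist":[0,0,0],"jaw":-0.4}]}}

```text
time: 23.35
tool_pos: [0.587, 0.2604, 0.2242]
tool_rot: [[0.153, 0.988, 0.002], [0.988, -0.153, 0.001], [0.001, 0.002, -1.0]]
wrist_force: [0.7, 0.1, 0.1]
opening: 0.0642
finger_force: 0.0
```

```bash
python3 - <<'E'
from h import *
f=robot.grab_frame('scene');g=robot.grab_frame('side');print(robot.read_state()['wrist_force'])
z=lambda i,x,y,w:cv2.resize(i[y:y+200,x:x+w],None,fx=2,fy=2)
cv2.imwrite('pics/E.png',np.hstack([z(f,130,120,255),z(g,210,125,125)]))
E
```

```text
[-1.25590804  0.31622978 -0.33337027]
```

View pics/E.png

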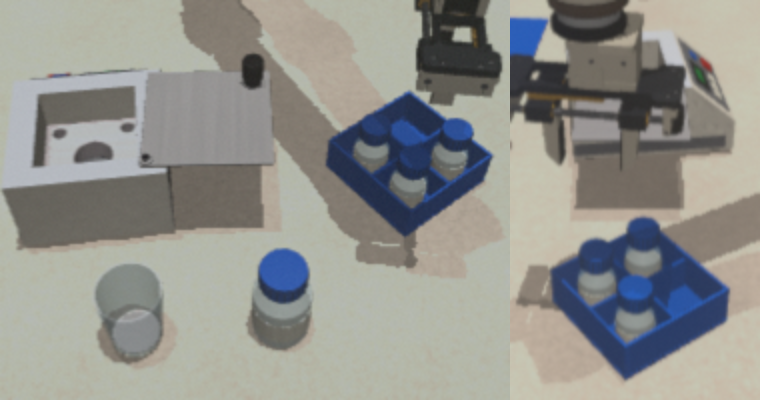

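The picture shows the bottle standing upright in the front cell (left panel ~(408,175)) with the gripper clear above it. The cover is swung aside and the other items are where they were. Handing in.

```bash
python3 -c "
from plant import robot
print(robot.finish_job())"
```

```text
the job is handed in; nothing more can be done
None
```

The job is handed in (no verdict was returned): in the last pictures the cover is swung off to about 1.65 rad, the warm bottle stands upright and released in the crate's front cell, and the other bottles, beaker and larger bottle look unmoved.

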